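# Turn over the drained pan and nest the sample tins in it

## Task

One of the two large pans on the draining rack lies bottom up, with the ridges of its foot showing: tip it over the lip on the rack's far side so that it stands right way up on the bench beyond the rack. Then stand the tub upright inside it, flat on the pan's floor, and after that stand the narrow tin upright inside the tub, flat on the tub's floor. Leave the other large pan where it is on the rack.

Things in the scene. Friction and masses are not known exactly. Their poses are not given: they have to be found in the camera images.
- rack: fixed aluminium draining rack. Origin at bench height below the robot-side face of its stop lip, mid-length; x points away from the robot across the lip, y along the rack. Plate: x -89 to 0 mm, y -195 to 195 mm, top 43 mm above the bench, 6 mm thick. Legs 12 mm wide at y -187, 0 and 187 mm, x -78 to -3 mm; otherwise open below
- rack_lip (a point): middle of the top of the rack's stop lip, an upright strip along the plate's far edge, x 0 to 5 mm of the rack, its top 49 mm above the bench (6 mm above the plate). Both pans lie with the far rim 2 to 8 mm short of it; their near rims overhang the plate's near edge by 37 to 43 mm, so can be lifted from below
- pan: the large steel pan lying bottom up, 124 (x) by 170 (y) mm over its rim, 57 mm high, loose, 0.33 kg; long side along the lip, centre about 97 mm to one side of the rack's middle. Origin at the centre of its mouth (rim plane); its z points from the mouth out through the base: up while upside down, down when right way up (origin then 57 mm above the bench)
- pan_foot (a point): centre of the pan's base, level with the foot: a rectangle of ridges 80 by 120 mm, 3 mm high, seen only when the pan is bottom up. Pan rim 4 mm thick, standing 7 mm out all round; walls and floor 4 mm; cavity 102 by 148 mm; the floor's inner face is 7 mm above the bench when it stands right way up
- spare: the other, identical large pan, right way up on the rack in the neighbouring place: to be left there. Origin at the centre of its underside, z up
- tub: open upright steel tub, 84 mm (x) by 64 mm (y), 64 mm high, walls and floor 4 mm, about 0.2 kg; stands on the bench at one side of the rack. Origin at the centre of its underside, z up
- tin: narrow open upright steel tin, 56 mm (x) by 40 mm (y), 88 mm high, walls and floor 4 mm, about 0.15 kg; stands on the bench at the other side. Origin at the centre of its underside, z up
There are look-alikes about, which are no part of the job. Leave any blue or purple look-alike of the tin alone.

How it is judged (in metres and radians):
On the way, in this order (a step that is already met when the one before it is completed fails the run):
1. the upturned pan stands right way up on the bench, clear of the rack plate (angle between pan's own z axis and vertical above 3.06 rad and height (world z) of pan between 0.052 and 0.062 m and x of pan in the frame of rack above 0.04 m and linear speed of pan below 0.03 m/s), for 0.2 s.
2. the tub stands inside the pan, flat on its floor, let go (x of tub in the frame of pan between -0.05 and 0.05 m and y of tub in the frame of pan between -0.06 and 0.06 m and z of tub in the frame of pan between 0.046 and 0.054 m and angle between tub's own z axis and vertical below 0.1 rad and linear speed of tub below 0.03 m/s and contact force between tub and the fingers below 0.1 N), for 0.2 s.
3. the tin stands inside the tub, flat on its floor, let go (x of tin in the frame of tub between -0.025 and 0.025 m and y of tin in the frame of tub between -0.022 and 0.022 m and z of tin in the frame of tub between 0 and 0.008 m and angle between tin's own z axis and vertical below 0.1 rad and linear speed of tin below 0.03 m/s and contact force between tin and the fingers below 0.1 N), for 0.2 s.
At the end, for the whole second after the job is handed in: pan right way up on the bench beyond the lip (within 0.08 rad, mouth 52-62 mm high); tub flat on its floor and tin flat on the tub's floor (each within 4 mm, 0.1 rad); all at rest and let go; the other pan within 30 mm of its place (all of step 1 and all of step 2 and all of step 3); the robot touches nothing.
It fails at once if the other pan is shifted more than 30 mm or tipped (distance of spare from where it was at the start of the episode above 0.03 m or angle between spare's own z axis and vertical above 0.3 rad).
It also fails if it takes over 72 s, if anything falls off the work surface, if the arm or the gripper's body presses on something with over 40 N, if the wrist force passes 120 N, or if a joint passes its speed limit or range.

## Robot

A 6-joint arm with a two-finger parallel gripper is mounted at the origin on the work surface. World frame = base frame: x ahead of the robot, y to its left, z up, the work surface at z = 0. Lengths are in mm, angles in rad, forces in N, time in s.
With the tool pointing down it reaches from about 325 to 775 mm from the base axis. Payload 5.5 kg.
Tool frame: the origin (TCP) lies midway between the tips of the shut fingers; the grasp point (between the pads) lies 19 mm behind it; z points along the fingers, x is the direction in which the jaws open and shut, and the axes are right-handed (so a half turn about z gives the same grasp; the last joint's range is limited). The gripper opens to 88 mm and grips with 3 to 60 N. Pads are 20 mm wide; open, the fingers measure 115 mm over their backs; the gripper's body (75 mm by 178 mm) begins 61 mm behind the grasp point.
Start: joints at [-1.22, 0.091, 1.231, -0, 1.82, -0.057], TCP at [237.955, -550.812, 222.631] pointing down, gripper open.
Joint ranges: [-2.87, 2.87], [-0.86, 2.18], [0.17, 2.46], [-1.51, 4.65], [0.06, 2.69], [-2.65, 2.65]. Speed limits (rad/s): [2.57, 2.57, 3.01, 3.14, 3.14, 3.14].

## Interface

Orientations are given as a unit quaternion [w, x, y, z].
In Python, from cell import state, vision, workorder, models gives the robot as it stands.
- The arm moves only by the shell command python3 -m handwheel 'ROWS' [FORCE]. ROWS is JSON, a list of rows, each a list of 7 numbers: the shift along the world's x, y, z in cm, then the turn, a rotation vector about the world's x, y, z in degrees, then the finger opening in cm, from 0 to 8.78. In form: [[dx, dy, dz, wx, wy, wz, fingers], ...]. A call has 1 to 10 rows; each row is the pose to reach, as a shift and turn from the pose commanded when the call began; what a row does not reach only later rows make up. A row lasts 1/12 s, in which the tool goes at most 41.7 mm and 7.16 degrees, less where a joint would pass 70% of its speed; a pose out of reach is approached as far as the arm can. A call with a gripper value outside its range is refused whole. The fingers move at their own pace and stop on an object; FORCE is the grip in N (left out, the last holds). Time passes only in rows, so rows that repeat a pose let the fingers close. It gives the time, the measured TCP pose, the force and the opening at its end, in the units of the state.
- state(): the state, without advancing time (a new reading comes with each control period).
- vision.read_camera(name): name is "scene" or "top"; returns a dict with "color" (420x560x3 uint8, red, green, blue), "depth" (420x560 float32, mm along the optical axis (not along the pixel's ray), 0 where there is no reading), "intrinsics" (3x3 intrinsics, pixels), "origin" and "orientation" of the camera in the world. Camera axes: x right, y down, z forward; pixel columns grow to the right and rows downward; lengths in mm; the calibration is good to about 2 mm. A picture is of the moment at which its call begins.
- workorder.sign_off(): hands the job in, once; it reports no verdict.
Trained networks look in the newest picture that a camera, given by its name, has taken for a name from the list of things; names that differ only in an ending like _2 or _b are one class to them, and where a whole thing is asked for, a point or a joint stands for the part that bears it (a point fixed in the world has none). Each returns a list of dicts, best first, with "p" (0 to 1); they miss things now and then, are a little off and sometimes report something else, mostly with a low value. They report only what shows in the picture. A call takes as long as a camera call. They do not tell look-alikes from the thing itself.
- models.masks_of(camera, thing): "mask" (420x560 bool, what is visible of it) and "rect" ([centre column, centre row, width, height] in pixels, round what is visible of it).
- models.tip_of(camera, thing): "location" ([column, row] in pixels: a listed point, or the origin of a listed thing).
The state is a dict: "time": time; "joint_pos": joint angles; "dq": joint speeds; "joint_torque": joint torques, N m; "tool_pos": TCP position; "ee_rot": TCP orientation; "contact_force": force on the tool from outside, world axes, zero at the start; "torque": the same for the moment, N m; "finger_gap": finger opening in mm.
Only numpy, scipy, OpenCV 4.12 (cv2) and the standard library are available. Lean on these libraries where they do the work, as an engineer would, in place of code of your own. Each camera call takes 0.05 s, during which the arm holds its last target.

## Working session

There is one attempt and no reset: what is moved stays moved. The work goes in short steps, Python scripts to look and compute and a shell command to move; the robot and the scene stay as the last step left them, time stands still between calls to the robot, and variables do not carry over. Pictures are saved under pics/ and viewed, and the job is handed in when it is done.

```bash
ls; mkdir -p pics
cat > h.py <<'E'
import numpy as np, cv2
from scipy.spatial.transform import Rotation as R
from cell import state, vision, workorder, models
def rot(q): return R.from_quat([q[1],q[2],q[3],q[0]])
def cam(n,save=None):
    c=vision.read_camera(n)
    if save: cv2.imwrite('pics/'+save,cv2.cvtColor(c['color'],cv2.COLOR_RGB2BGR))
    return c
def cloud(c):
    d=c['depth'];K=np.array(c['intrinsics']);v,u=np.indices(d.shape)
    P=np.stack([(u-K[0,2])/K[0,0]*d,(v-K[1,2])/K[1,1]*d,d],-1)
    W=P@rot(c['orientation']).as_matrix().T+np.array(c['origin'])
    W[d<=0]=np.nan
    return W
E
python3 - <<'E'
from h import *
for n in('scene','top'):
    c=cam(n,n+'0.png');print(n,c['origin'],c['orientation'],c['intrinsics'])
    for t in('rack','pan','spare','tub','tin'):
        for m in models.masks_of(n,t): print(t,round(m['p'],2),np.round(m['rect']))
    for t in('rack_lip','pan','pan_foot','spare','tub','tin'):
        for m in models.tip_of(n,t): print('pt',t,round(m['p'],2),np.round(m['location']))
print(state())
E
```

```text
pics
scene [1020.85649653  297.32092423 1012.74331387] [-0.15507619  0.49489145  0.8191496  -0.24500564] [[434.29962931   0.         285.00295949]
 [  0.         434.29962931 209.1283299 ]
 [  0.           0.           1.        ]]
rack 0.77 [262. 244. 150.  72.]
pan 0.67 [230. 206.  79.  64.]
pan 0.42 [262. 243. 149.  68.]
spare 0.7 [300. 231.  83.  64.]
tub 0.88 [168. 171.  39.  42.]
tin 0.88 [414. 232.  26.  33.]
tin 0.88 [394. 306.  38.  40.]
tin 0.84 [407. 269.  34.  40.]
tin 0.67 [453. 266.  26.  41.]
pt rack_lip 0.94 [250. 241.]
pt pan 0.57 [228. 209.]
pt pan_foot 0.91 [228. 199.]
pt pan_foot 0.24 [167. 172.]
pt spare 0.97 [298. 240.]
pt spare 0.23 [399. 274.]
pt tub 0.92 [164. 174.]
pt tin 0.92 [409. 240.]
pt tin 0.89 [399. 274.]
pt tin 0.84 [385. 312.]
pt tin 0.73 [448. 273.]
top [ 232.95642611   30.25702628 1320.60335864] [-0.0748141   0.71529867 -0.69101324  0.07246628] [[470.68057218   0.         280.69529911]
 [  0.         470.68057218 213.61600873]
 [  0.           0.           1.        ]]
rack 0.55 [303. 204. 142.  35.]
pan 0.61 [338. 212.  64.  52.]
spare 0.65 [265.
[... 384 characters left out ...]
8 [136. 244.]
{'time': 1.2, 'joint_pos': array([-1.21969925e+00,  9.11020862e-02,  1.23067348e+00,  1.87740518e-05,
        1.81984561e+00, -5.66778103e-02]), 'dq': array([ 0.0001294 , -0.00059592,  0.00216312, -0.00097186, -0.00107332,
       -0.00043505]), 'joint_torque': array([-2.02651783e-03, -4.46189868e+01, -4.06509447e+01,  6.97714859e-02,
        1.95764273e-02, -1.68521888e-05]), 'tool_pos': array([ 237.95920296, -550.80214859,  222.64495049]), 'ee_rot': array([-1.58036791e-05,  8.35635057e-01, -5.49285037e-01, -6.03566625e-06]), 'contact_force': array([ 0.39497571,  0.23065716, -0.41705668]), 'torque': array([-0.0178822 ,  0.0030945 , -0.02751785]), 'finger_gap': 87.5719643060273}
```

Run:
```python
import cv2
for n in('scene','top'):
    i=cv2.imread(f'pics/{n}0.png'); 
    j=i[120:350,80:520] if n=='scene' else i[140:310,80:480]
    j=cv2.resize(j,None,fx=1.8,fy=1.8,interpolation=cv2.INTER_CUBIC); cv2.imwrite(f'pics/{n}0z.png',j)
```

```text
(no output)
```

View pics/scene0z.png

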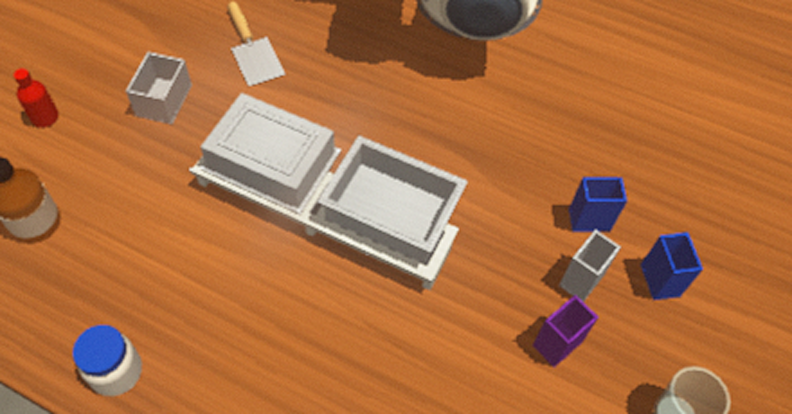

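View pics/top0z.png

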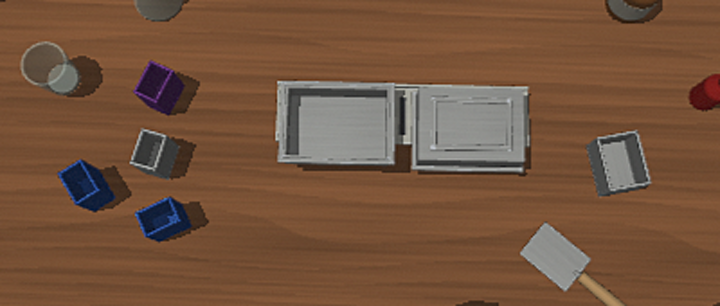

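```bash
cat >> h.py <<'E'
def obj(W,mask,z0,z1):
    P=W[mask]; P=P[np.isfinite(P[:,0])&(P[:,2]>z0)&(P[:,2]<z1)]
    r=cv2.minAreaRect(P[:,:2].astype(np.float32))
    return len(P),np.round(r[0],1),np.round(r[1],1),round(r[2],1),np.round(np.percentile(P[:,2],[2,50,98]),1)
E
python3 - <<'E'
from h import *
for n in('scene','top'):
    c=cam(n);W=cloud(c)
    for t,z in(('pan',(85,115)),('spare',(75,120)),('tub',(54,74)),('tin',(78,98)),('rack',(38,55))):
        for m in models.masks_of(n,t): 
            try: print(n,t,round(m['p'],2),np.round(m['rect'][:2]),obj(W,m['mask'],*z))
            except Exception as e: print(t,'x')
    for t in('rack_lip','pan_foot','tub','tin'):
        for m in models.tip_of(n,t):
            u,v=np.int32(m['location']); print('pt',t,round(m['p'],2),(u,v),np.round(W[v,u]))
    u=np.int32([[10,10]]);print(np.round(np.nanpercentile(W[:,:,2],[5,30,50]),1))
E
```

```text
scene pan 0.75 [232. 206.] (2285, array([ 510.2, -120.3]), array([112.9, 158.5]), 0.8, array([ 87.9,  98. , 102.9]))
scene spare 0.72 [302. 232.] (1361, array([505.6,  77.9]), array([126.5, 170.6]), 0.8, array([ 76.1,  99.7, 104.1]))
scene tub 0.84 [166. 170.] (265, array([ 469.2, -354.5]), array([88.3, 67.3]), 12.3, array([54.6, 61.8, 67.1]))
scene tin 0.95 [393. 307.] (184, array([563.2, 357.7]), array([39.1, 55.6]), 66.5, array([78.9, 87.3, 92. ]))
scene tin 0.85 [406. 268.] (168, array([478.2, 352.1]), array([38.3, 98.6]), 77.5, array([78.6, 87. , 91.9]))
scene tin 0.83 [415. 234.] (208, array([376.4, 344.4]), array([83. , 57.9]), 32.1, array([78.3, 87.1, 92.2]))
scene tin 0.83 [455. 267.] (246, array([406. , 454.7]), array([57.2, 41.8]), 36.0, array([78.5, 87.4, 91.8]))
scene rack 0.67 [261. 246.] (1222, array([536.7, -20.8]), array([ 92.9, 390.4]), 0.8, array([39.9, 44.6, 52.2]))
pt rack_lip 0.75 (np.int32(249), np.int32(238)) [565. -32.  44.]
pt pan_foot 0.71 (np.int32(227), np.int32(199)) [ 517. -122.   97.]
pt tub 0.82 (np.int32(167), np.int32(171)) [ 462. -374.    4.]
pt ti
[... 1030 characters left out ...]
, 92.8]))
top rack 0.96 [302. 205.] (521, array([536.6, -22. ]), array([ 94.6, 390.1]), 0.8, array([39.3, 44.5, 52. ]))
top rack 0.18 [338. 212.] (261, array([472.2, -97. ]), array([199.1,  99.3]), 56.2, array([42.1, 48.1, 53.7]))
pt rack_lip 0.6 (np.int32(304), np.int32(186)) [597. -25.  -2.]
pt pan_foot 0.73 (np.int32(343), np.int32(206)) [ 519. -127.   97.]
pt tub 0.75 (np.int32(420), np.int32(230)) [ 478. -358.    3.]
pt tin 0.79 (np.int32(173), np.int32(263)) [361. 337.  -2.]
pt tin 0.63 (np.int32(170), np.int32(192)) [545. 342.  80.]
pt tin 0.58 (np.int32(134), np.int32(245)) [396. 423.  89.]
pt tin 0.28 (np.int32(300), np.int32(191)) [569. -12.  46.]
[-7.508e+02 -1.800e+00  7.000e-01]
```

```bash
cat >> h.py <<'E'
def pose(yaw,tilt):
    """tool x (jaw) at yaw deg in plane, tool down, then tilt about world y"""
    return R.from_euler('y',tilt,degrees=True)*R.from_euler('z',yaw,degrees=True)*R.from_euler('x',180,degrees=True)
def rel(p,Rd,s=None):
    s=s or state(); 
    d=(np.array(p)-s['tool_pos'])/10; w=(Rd*rot(s['ee_rot']).inv()).as_rotvec(degrees=True)
    print('shift cm',np.round(d,2),'turn',np.round(w,2),'gap',round(s['finger_gap'],1),'F',np.round(s['contact_force'],1),'t',round(s['time'],2),'q',np.round(s['joint_pos'],2),'tcp',np.round(s['tool_pos'],1))
E
python3 - <<'E'
from h import *
rel((380,-121,190),pose(-90,-45))
rel((380,-121,190),pose(-90,-30))
E
```

```text
shift cm [14.2  42.98 -3.26] turn [  9.17 -44.36 -22.15] gap 87.8 F [ 0.8  0.6 -0.6] t 2.2 q [-1.22  0.09  1.23  0.    1.82 -0.06] tcp [ 238.  -550.8  222.6]
shift cm [14.2  42.98 -3.26] turn [  6.12 -29.58 -22.83] gap 87.8 F [ 0.8  0.6 -0.6] t 2.2 q [-1.22  0.09  1.23  0.    1.82 -0.06] tcp [ 238.  -550.8  222.6]
```

```bash
python3 -m handwheel '[[14.2,43,-3.3,9.2,-44.4,-22.2,8.7],[14.2,43,-3.3,9.2,-44.4,-22.2,8.7],[14.2,43,-3.3,9.2,-44.4,-22.2,8.7],[14.2,43,-3.3,9.2,-44.4,-22.2,8.7],[14.2,43,-3.3,9.2,-44.4,-22.2,8.7],[14.2,43,-3.3,9.2,-44.4,-22.2,8.7],[14.2,43,-3.3,9.2,-44.4,-22.2,8.7],[14.2,43,-3.3,9.2,-44.4,-22.2,8.7],[14.2,43,-3.3,9.2,-44.4,-22.2,8.7],[14.2,43,-3.3,9.2,-44.4,-22.2,8.7]]'
python3 - <<'E'
from h import *
rel((380,-121,190),pose(-90,-45))
E
```

```text
time: 3.03
tool_pos: [390.9, -234.8, 197.0]
ee_rot: [-0.276, 0.657, -0.653, 0.256]
contact_force: [-0.3, -0.5, -0.4]
finger_gap: 86.9
shift cm [-1.09 11.38 -0.7 ] turn [-1.36 -0.81 -0.91] gap 86.9 F [-0.3 -0.5 -0.4] t 3.03 q [-1.15 -0.86  2.17  0.71  1.5   0.48] tcp [ 390.9 -234.8  197. ]
```

```bash
python3 -m handwheel '[[0.5,11.4,-10,-1.4,-0.8,-0.9,8.7],[0.5,11.4,-10,-1.4,-0.8,-0.9,8.7],[0.5,11.4,-10,-1.4,-0.8,-0.9,8.7],[0.5,11.4,-10,-1.4,-0.8,-0.9,8.7],[0.5,11.4,-10,-1.4,-0.8,-0.9,8.7],[0.5,11.4,-10,-1.4,-0.8,-0.9,8.7]]'
python3 - <<'E'
from h import *
rel((395,-121,97),pose(-90,-45))
E
```

```text
time: 3.53
tool_pos: [454.2, -181.3, 95.7]
ee_rot: [-0.273, 0.661, -0.65, 0.257]
contact_force: [0.3, -0.5, -0.3]
finger_gap: 87.2
shift cm [-5.92  6.03  0.13] turn [-0.87 -1.03 -1.3 ] gap 87.2 F [ 0.3 -0.5 -0.3] t 3.53 q [-0.85 -0.86  2.35  0.62  1.18  0.6 ] tcp [ 454.2 -181.3   95.7]
```

```bash
cat > kin.py <<'E'
from h import *
import json,os
from scipy.optimize import least_squares
def log():
    s=state(); L=json.load(open('log.json')) if os.path.exists('log.json') else []
    L.append([list(s['joint_pos']),list(s['tool_pos']),list(s['ee_rot'])]); json.dump(L,open('log.json','w')); return L
def fk(q,p,sg=(1,1,1)):
    h,a,L1,e,L2,Lt,b=p
    Ry=lambda t:R.from_euler('y',t); Rz=lambda t:R.from_euler('z',t)
    r=Rz(q[0]); x=np.array([0,0,h])+r.apply([a,b,0])
    r=r*Ry(q[1]); x=x+r.apply([0,0,L1])
    r=r*Ry(q[2]); x=x+r.apply([e,0,L2])
    r=r*Rz(sg[0]*q[3])*Ry(q[4]); r=r*Rz(sg[1]*q[5]); x=x+r.apply([0,0,Lt])
    return x,r
E
python3 - <<'E'
from kin import *
if not os.path.exists('log.json'): json.dump([[[-1.21969925e+00,9.11020862e-02,1.23067348e+00,1.87740518e-05,1.81984561e+00,-5.66778103e-02],[237.959,-550.802,222.645],[-1.58e-05,8.35635057e-01,-5.49285037e-01,-6e-06]]],open('log.json','w'))
L=log()
for sg in((1,1),(1,-1),(-1,1),(-1,-1)):
    print(sg)
    for q,x,o in L:
        _,r=fk(q,[0]*7,sg); print(np.round((r.inv()*rot(o)).as_rotvec(degrees=True),2))
E
```

```text
(1, 1)
[ -0.   0. 180.]
[  0.   0. 180.]
(1, -1)
[ -0.     0.   173.51]
[  -0.     -0.   -111.47]
(-1, 1)
[ -0.   0. 180.]
[ -48.12  -70.63 -128.45]
(-1, -1)
[ -0.    0.  173.5]
[  0.   -70.55 -71.26]
```

```bash
python3 -m handwheel '[[-4,0,1,0,10,0,8.7],[-5,6,2,0,20,0,8.7],[-5,6,2,0,20,0,8.7],[-5,6,2,0,20,0,8.7],[-5,6,2,0,20,0,8.7]]'
python3 - <<'E'
from kin import *
L=log()
rel((395,-121,97),pose(-90,-25))
E
```

```text
time: 3.95
tool_pos: [405.7, -120.6, 119.8]
ee_rot: [-0.156, 0.698, -0.685, 0.14]
contact_force: [0.9, -0.1, -0.5]
finger_gap: 87.2
shift cm [-1.07 -0.04 -2.28] turn [-1.04 -0.76 -1.28] gap 87.2 F [ 0.9 -0.1 -0.5] t 3.95 q [-0.58 -0.83  2.18  0.25  1.45  0.99] tcp [ 405.7 -120.6  119.8]
```

```bash
cat >> kin.py <<'E'
def fit():
    L=json.load(open('log.json'))
    f=lambda p:np.concatenate([fk(q,p)[0]-x for q,x,o in L])
    s=least_squares(f,[350,0,350,0,350,200,30.]); return s
LO=np.array([-2.87,-.86,.17,-1.51,.06,-2.65]);HI=np.array([2.87,2.18,2.46,4.65,2.69,2.65])
def ik(p,x,Rd,q0):
    E=R.from_euler('z',180,degrees=True)
    def f(q):
        X,r=fk(q,p); return np.r_[(X-x)/100,((r*E).inv()*Rd).as_rotvec()]
    s=least_squares(f,np.clip(q0,LO+.01,HI-.01),bounds=(LO,HI)); return s.x,np.abs(s.fun).max()
E
python3 - <<'E'
from kin import *
s=fit();print(np.round(s.x,2),np.abs(s.fun).max(),np.linalg.svd(s.jac)[1])
E
```

```text
[157.2   -0.   372.6   96.9  558.5  349.34  34.  ] 4.727216928301914e-05 [3.34611251 2.46591804 1.77273144 0.67109973 0.34212613 0.09231085
 0.06528363]
```

```bash
cat > k2.py <<'E'
from kin import *
P=fit().x
q0=state()['joint_pos']
E
python3 - <<'E'
from k2 import *
for yaw in(-90,90):
  for tl in(25,30,35,40,45,50):
    out=[]
    a=np.radians(90-tl);d=np.array([np.cos(a),0,-np.sin(a)]);n=np.array([np.sin(a),0,np.cos(a)])
    for th in(0,30,60,90):
        t=np.radians(th);Ed=np.array([578-124*np.cos(t),-121,43+124*np.sin(t)])
        T=Ed+15*d-10*n
        best=min((ik(P,T,pose(yaw,-tl),s) for s in(q0,[-.4,-.5,2,0,1.3,-1.2],[-.4,-.3,1.8,0,1.3,1.2])),key=lambda z:z[1])
        out.append((round(best[1],3),))
    print(yaw,tl,out,np.round(best[0],2))
E
```

```text
-90 25 [(np.float64(0.0),), (np.float64(0.0),), (np.float64(0.0),), (np.float64(0.0),)] [-0.35 -0.33  1.81  0.15  1.26  1.2 ]
-90 30 [(np.float64(0.0),), (np.float64(0.0),), (np.float64(0.0),), (np.float64(0.0),)] [-0.37 -0.4   1.89  0.2   1.17  1.17]
-90 35 [(np.float64(0.0),), (np.float64(0.0),), (np.float64(0.0),), (np.float64(0.0),)] [-0.4  -0.47  1.96  0.25  1.09  1.12]
-90 40 [(np.float64(0.038),), (np.float64(0.023),), (np.float64(0.0),), (np.float64(0.0),)] [-0.42 -0.53  2.04  0.32  1.    1.07]
-90 45 [(np.float64(0.075),), (np.float64(0.062),), (np.float64(0.0),), (np.float64(0.0),)] [-0.44 -0.59  2.12  0.39  0.92  1.  ]
-90 50 [(np.float64(0.138),), (np.float64(0.105),), (np.float64(0.011),), (np.float64(0.0),)] [-0.47 -0.65  2.19  0.48  0.84  0.92]
90 25 [(np.float64(0.0),), (np.float64(0.0),), (np.float64(0.0),), (np.float64(0.0),)] [-0.35 -0.33  1.81  0.15  1.26 -1.94]
90 30 [(np.float64(0.0),), (np.float64(0.0),), (np.float64(0.0),), (np.float64(0.0),)] [-0.37 -0.4   1.89  0.2   1.17 -1.98]
90 35 [(np.float64(0.0),), (np.float64(0.0),), (np.float64(0.0),), (np.float64(0.0),)] [-0.4  -0.47  1.96  0.25  1.09 -2.02]
90 40 [(np.float64(0.038),), (np.float64(0.023),), (np.float64(0.0),), (np.float64(0.0),)] [-0.42 -0.53  2.04  0.32  1.   -2.07]
90 45 [(np.float64(0.075),), (np.float64(0.062),), (np.float64(0.0),), (np.float64(0.0),)] [-0.44 -0.59  2.12  0.39  0.92 -2.14]
90 50 [(np.float64(0.138),), (np.float64(0.105),), (np.float64(0.011),), (np.float64(0.0),)] [-0.47 -0.65  2.19  0.48  0.84 -2.22]
```

Run:
```python
from k2 import *
rel((405,-121,22),pose(-90,-35))
```

```text
shift cm [-0.07 -0.04 -9.78] turn [ -0.93 -10.76  -1.37] gap 87.2 F [ 0.9 -0.1 -0.5] t 3.95 q [-0.58 -0.83  2.18  0.25  1.45  0.99] tcp [ 405.7 -120.6  119.8]
```

Run:
```python
from k2 import *
for x,z,t in((405,22,30),(405,22,35),(405,60,35),(420,22,35),(435,22,35),(447,22,35),(447,22,38)):
    q,e=ik(P,[x,-121,z],pose(-90,-t),q0);print(x,z,t,np.round(e,3),np.round(q,2))
```

```text
405 22 30 0.053 [-0.62 -0.86  2.38  0.31  1.26  0.9 ]
405 22 35 0.094 [-0.69 -0.86  2.39  0.41  1.27  0.8 ]
405 60 35 0.106 [-0.69 -0.86  2.32  0.39  1.35  0.83]
420 22 35 0.068 [-0.65 -0.86  2.4   0.39  1.21  0.84]
435 22 35 0.038 [-0.61 -0.86  2.41  0.37  1.15  0.87]
447 22 35 0.011 [-0.58 -0.86  2.42  0.36  1.1   0.9 ]
447 22 38 0.039 [-0.62 -0.86  2.43  0.42  1.1   0.84]
```

```bash
python3 -m handwheel '[[0.4,0,-4,-0.9,-1,-1.4,8.7],[0.4,0,-8,-0.9,-1,-1.4,8.7],[0.4,0,-9.8,-0.9,-1,-1.4,8.7],[2.5,0,-9.8,-0.9,-5,-1.4,8.7],[4.1,0,-9.8,-0.9,-8.8,-1.4,8.7],[4.1,0,-9.8,-0.9,-8.8,-1.4,8.7],[4.1,0,-9.8,-0.9,-8.8,-1.4,8.7]]'
python3 - <<'E'
from k2 import *
rel((447,-121,22),pose(-90,-33))
cam('scene','s1.png')
i=cv2.imread('pics/s1.png')[120:330,120:400]; cv2.imwrite('pics/s1z.png',cv2.resize(i,None,fx=2.8,fy=2.8,interpolation=cv2.INTER_CUBIC))
E
```

```text
time: 4.53
tool_pos: [443.8, -123.8, 18.3]
ee_rot: [0.2, -0.675, 0.682, -0.199]
contact_force: [-0.8, -0.1, 0.5]
finger_gap: 86.9
shift cm [0.32 0.28 0.37] turn [-0.28 -0.29  0.59] gap 86.9 F [-0.8 -0.1  0.5] t 4.53 q [-0.57 -0.84  2.41  0.33  1.1   0.93] tcp [ 443.8 -123.8   18.3]
```

View pics/s1z.png

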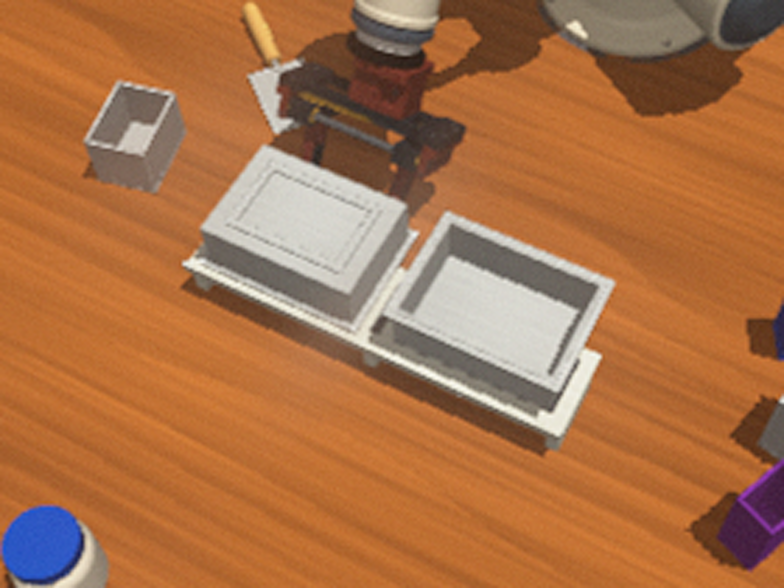

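```bash
python3 -m handwheel '[[0.5,0.28,0.4,0,0,0.6,8.7],[0.9,0.28,0.8,0,0,0.6,8.7],[1.0,0.28,1.5,0,0,0.6,8.7],[1.1,0.28,2.2,0,0,0.6,8.7],[1.2,0.28,3.0,0,0,0.6,8.7],[1.4,0.28,3.8,0,0,0.6,8.7],[1.4,0.28,3.8,0,0,0.6,8.7]]'
python3 - <<'E'
from k2 import *
rel((458,-121,57),pose(-90,-33))
cam('scene','s2.png')
i=cv2.imread('pics/s2.png')[120:330,120:400]; cv2.imwrite('pics/s2z.png',cv2.resize(i,None,fx=2.8,fy=2.8,interpolation=cv2.INTER_CUBIC))
E
```

```text
time: 5.17
tool_pos: [459.7, -120.6, 60.0]
ee_rot: [-0.201, 0.679, -0.677, 0.199]
contact_force: [-4.8, -1.0, -0.4]
finger_gap: 87.1
shift cm [-0.17 -0.04 -0.3 ] turn [-0.12 -0.11 -0.2 ] gap 87.1 F [-4.8 -1.  -0.4] t 5.17 q [-0.54 -0.81  2.31  0.31  1.15  0.97] tcp [ 459.7 -120.6   60. ]
```

View pics/s2z.png

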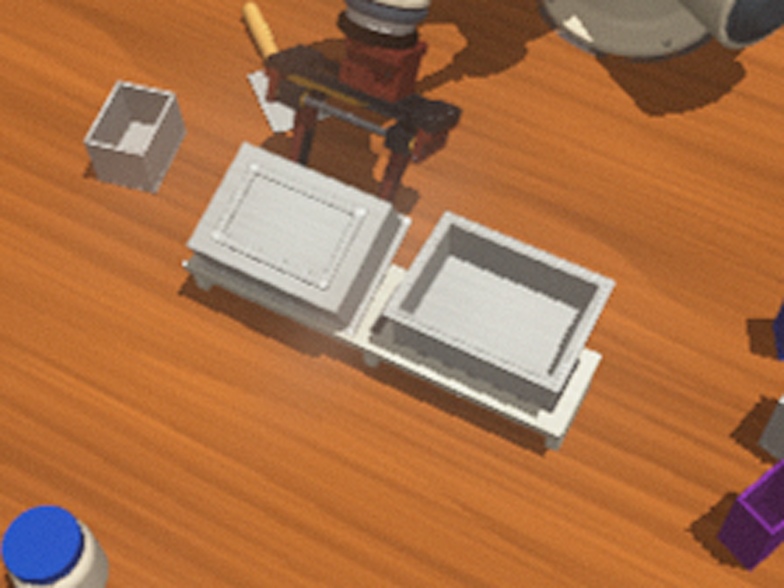

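```bash
python3 -m handwheel '[[0.4,0,0.9,0,0,0,8.7],[0.8,0,1.8,0,0,0,8.7],[1.2,0,2.7,0,0,0,8.7],[1.8,0,3.6,0,0,0,8.7],[2.4,0,4.4,0,0,0,8.7],[3.0,0,5.1,0,0,0,8.7],[3.5,0,5.6,0,0,0,8.7],[3.9,0,6.0,0,0,0,8.7],[3.9,0,6.0,0,0,0,8.7]]'
python3 - <<'E'
from k2 import *
rel((499,-121,120),pose(-90,-33))
c=cam('scene','s3.png')
i=cv2.imread('pics/s3.png')[120:330,120:400]; cv2.imwrite('pics/s3z.png',cv2.resize(i,None,fx=2.8,fy=2.8,interpolation=cv2.INTER_CUBIC))
E
```

```text
time: 5.97
tool_pos: [499.2, -120.0, 118.8]
ee_rot: [-0.202, 0.679, -0.677, 0.199]
contact_force: [0.6, 0.7, 0.3]
finger_gap: 87.1
shift cm [-0.02 -0.1   0.12] turn [-0.21 -0.06 -0.18] gap 87.1 F [0.6 0.7 0.3] t 5.97 q [-0.48 -0.68  2.14  0.28  1.18  1.05] tcp [ 499.2 -120.   118.8]
```

View pics/s3z.png

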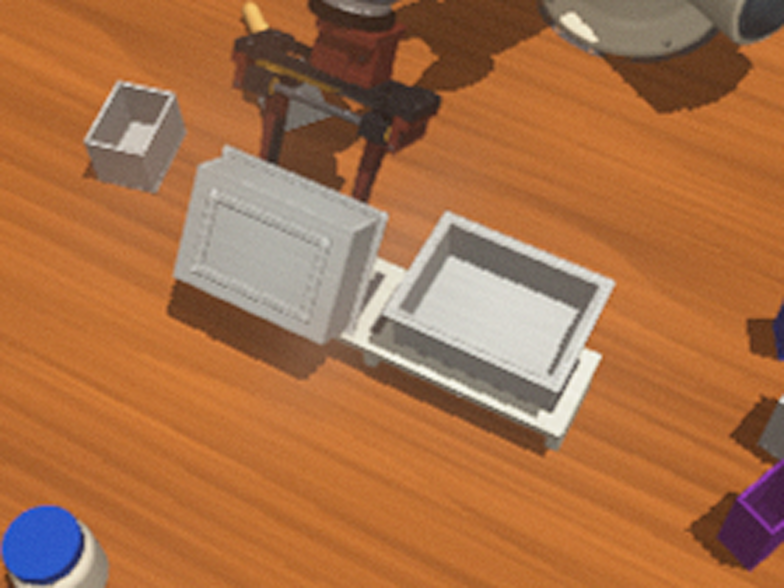

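```bash
python3 -m handwheel '[[0.4,0,0.4,0,0,0,8.7],[0.8,0,0.7,0,0,0,8.7],[1.2,0,1.0,0,0,0,8.7],[1.6,0,1.2,0,0,0,8.7],[2.0,0,1.4,0,0,0,8.7],[2.4,0,1.6,0,0,0,8.7],[2.4,0,1.6,0,0,0,8.7]]'
python3 - <<'E'
from k2 import *
rel((499,-121,120),pose(-90,-33))
c=cam('scene','s4.png')
i=cv2.imread('pics/s4.png')[120:330,120:400]; cv2.imwrite('pics/s4z.png',cv2.resize(i,None,fx=2.8,fy=2.8,interpolation=cv2.INTER_CUBIC))
E
```

```text
time: 6.6
tool_pos: [522.9, -120.0, 134.1]
ee_rot: [-0.202, 0.679, -0.678, 0.199]
contact_force: [-0.1, 1.1, -0.6]
finger_gap: 87.5
shift cm [-2.39 -0.1  -1.41] turn [-0.22 -0.1  -0.17] gap 87.5 F [-0.1  1.1 -0.6] t 6.6 q [-0.45 -0.61  2.07  0.26  1.17  1.08] tcp [ 522.9 -120.   134.1]
```

View pics/s4z.png

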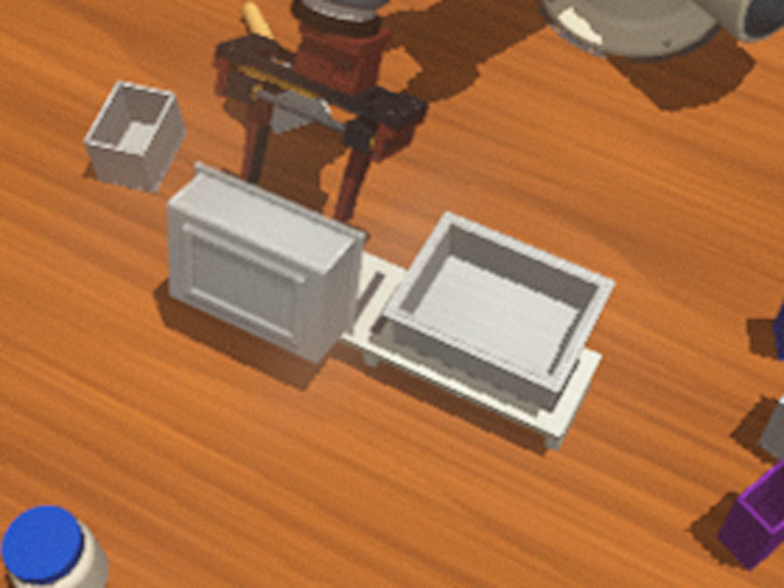

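```bash
python3 -m handwheel '[[0.3,0,0.3,0,0,0,8.7],[0.6,0,0.5,0,0,0,8.7],[0.6,0,0.5,0,0,0,8.7],[0.6,0,0.5,0,0,0,8.7],[0.6,0,0.5,0,0,0,8.7]]'
python3 - <<'E'
from k2 import *
c=cam('scene','s5.png')
i=cv2.imread('pics/s5.png')[120:330,120:400]; cv2.imwrite('pics/s5z.png',cv2.resize(i,None,fx=2.8,fy=2.8,interpolation=cv2.INTER_CUBIC))
E
```

```text
time: 7.07
tool_pos: [528.1, -120.0, 138.5]
ee_rot: [-0.202, 0.679, -0.678, 0.198]
contact_force: [-0.8, 0.1, -0.1]
finger_gap: 86.9
```

View pics/s5z.png

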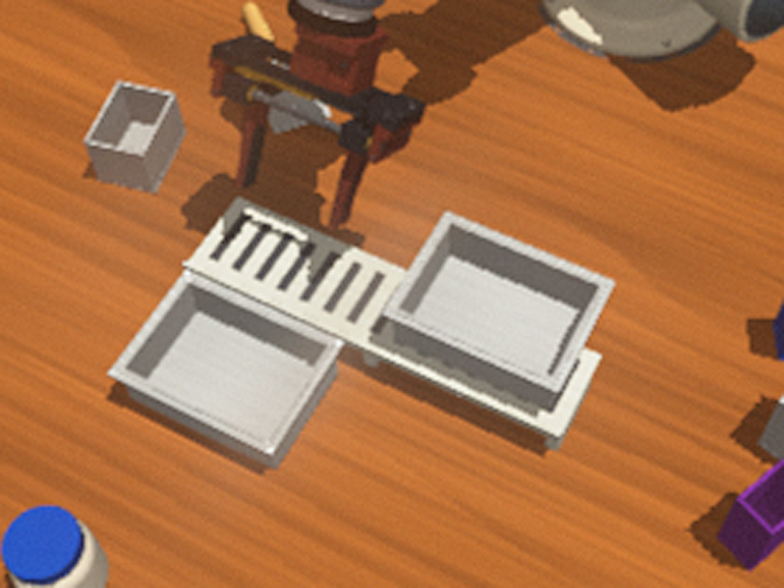

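Run:
```python
from k2 import *
for n in('scene','top'):
    c=cam(n,n+'6.png');W=cloud(c)
    for t,z in(('pan',(49,66)),('spare',(75,120)),('tub',(54,74)),('tin',(80,98))):
        for m in models.masks_of(n,t):
            if m['p']>.3:
              try: print(n,t,round(m['p'],2),np.round(m['rect'][:2]),obj(W,m['mask'],*z))
              except Exception as e: print(t,'x')
```

```text
scene pan 0.71 [202. 252.] (964, array([ 651.1, -118.9]), array([124.3, 171.7]), 0.8, array([50.5, 57.2, 61.2]))
scene spare 0.64 [299. 231.] (1326, array([506.1,  77.8]), array([126.1, 169.7]), 1.2, array([ 76. ,  99.6, 104. ]))
scene tub 0.65 [166. 169.] (244, array([ 470.1, -353.7]), array([86.4, 66.7]), 13.9, array([54.2, 61.5, 67.5]))
scene tin 0.89 [455. 268.] (223, array([405.4, 455.6]), array([56.8, 42.8]), 34.0, array([80.3, 87.4, 91.7]))
scene tin 0.87 [413. 235.] (193, array([358.2, 334.1]), array([43.4, 57.3]), 26.8, array([80.4, 87. , 91.1]))
scene tin 0.72 [394. 306.] (207, array([561.9, 357.5]), array([40.2, 58.1]), 66.4, array([80.9, 87.8, 91.3]))
scene tin 0.71 [405. 269.] (166, array([478.5, 350.8]), array([ 39.5, 101. ]), 76.8, array([80.3, 88.2, 92.8]))
top pan 0.56 [339. 164.] (787, array([ 652.5, -119.8]), array([126.2, 170.1]), 0.2, array([50.6, 57.6, 62.4]))
top spare 0.75 [266. 207.] (973, array([506.9,  77.1]), array([124.7, 169.4]), 0.6, array([ 77.9, 100.2, 105.4]))
top tub 0.94 [424. 233.] (210, array([ 470.2, -355.4]), array([83.1, 66.1]), 12.3, array([54.7, 62.9, 69.4]))
top tin 0.67 [164. 225.] (131, array([459. , 354.9]), array([42., 57.]), 76.7, array([80.8, 87.3, 92.5]))
top tin 0.61 [127. 243.] (138, array([406.9, 453.4]), array([58.1, 41. ]), 34.0, array([81.4, 87.5, 92.4]))
top tin 0.58 [166. 189.] (123, array([562.4, 356.6]), array([41.4, 54.7]), 67.0, array([81.2, 87.4, 92.8]))
top tin 0.55 [171. 260.] (135, array([359.5, 332.8]), array([41.4, 56.7]), 28.0, array([80.7, 87.2, 92.6]))
```

Run:
```python
from k2 import *
rel((470,-354.5,130),pose(-77.3,0))
```

```text
shift cm [ -5.82 -23.45  -0.86] turn [-3.91 32.7  12.26] gap 87.1 F [-0.1  0.1 -0.3] t 7.62 q [-0.44 -0.59  2.05  0.26  1.17  1.09] tcp [ 528.2 -120.   138.6]
```

```bash
python3 -m handwheel '[[-5.8,-23.5,0,-3.9,32.7,12.3,8.7],[-5.8,-23.5,0,-3.9,32.7,12.3,8.7],[-5.8,-23.5,0,-3.9,32.7,12.3,8.7],[-5.8,-23.5,0,-3.9,32.7,12.3,8.7],[-5.8,-23.5,0,-3.9,32.7,12.3,8.7],[-5.8,-23.5,0,-3.9,32.7,12.3,8.7],[-5.8,-23.5,0,-3.9,32.7,12.3,8.7],[-5.8,-23.5,0,-3.9,32.7,12.3,8.7]]'
python3 - <<'E'
from k2 import *
rel((470,-354.5,32),pose(-77.3,0))
E
```

```text
time: 8.28
tool_pos: [469.8, -356.2, 137.3]
ee_rot: [-0.0, 0.78, -0.625, -0.001]
contact_force: [0.7, 0.0, 0.2]
finger_gap: 86.9
shift cm [  0.02   0.17 -10.53] turn [-0.11 -0.08  0.12] gap 86.9 F [0.7 0.  0.2] t 8.28 q [-0.71  0.06  1.41  0.    1.67  0.64] tcp [ 469.8 -356.2  137.3]
```

```bash
python3 -m handwheel '[[0,0.15,-4,0,0,0,8.7],[0,0.15,-8,0,0,0,8.7],[0,0.15,-10.5,0,0,0,8.7],[0,0.15,-10.5,0,0,0,8.7],[0,0.15,-10.5,0,0,0,5],[0,0.15,-10.5,0,0,0,5],[0,0.15,-10.5,0,0,0,5],[0,0.15,-10.5,0,0,0,5],[0,0.15,-10.5,0,0,0,5],[0,0.15,-10.5,0,0,0,5]]' 25
python3 - <<'E'
from k2 import *
rel((470,-354.5,130),pose(-77.3,0))
E
```

```text
time: 9.12
tool_pos: [471.6, -354.5, 36.9]
ee_rot: [-0.0, 0.781, -0.624, 0.002]
contact_force: [-0.3, -0.2, 7.3]
finger_gap: 63.7
shift cm [-0.16 -0.    9.31] turn [ 0.16  0.23 -0.04] gap 63.7 F [-0.3 -0.2  7.3] t 9.12 q [-0.7   0.1   1.55  0.    1.49  0.65] tcp [ 471.6 -354.5   36.9]
```

```bash
python3 -m handwheel '[[0,0,2,0,0,0,5],[0,0,5,0,0,0,5],[0,0,9,0,0,0,5],[0,0,11,0,0,0,5],[0,0,11,0,0,0,5]]' 30
python3 - <<'E'
from k2 import *
rel((652,-119.5,140),pose(-89.5,0))
c=cam('scene','s7.png');W=cloud(c)
for m in models.masks_of('scene','tub'): print(m['p'],m['rect'],obj(W,m['mask'],100,180))
i=cv2.imread('pics/s7.png')[80:330,80:400]; cv2.imwrite('pics/s7z.png',cv2.resize(i,None,fx=2.4,fy=2.4,interpolation=cv2.INTER_CUBIC))
E
```

```text
time: 9.53
tool_pos: [472.2, -355.2, 151.0]
ee_rot: [-0.0, 0.781, -0.624, 0.005]
contact_force: [-0.7, -0.8, -1.6]
finger_gap: 64.0
shift cm [17.98 23.57 -1.1 ] turn [  0.43   0.44 -12.23] gap 64.0 F [-0.7 -0.8 -1.6] t 9.53 q [-0.7   0.05  1.4   0.    1.68  0.65] tcp [ 472.2 -355.2  151. ]
0.8 [158.1, 144.0, 44.6, 41.0] (929, array([ 470.7, -353.7]), array([87.6, 68.4]), 13.4, array([116.7, 144.7, 179. ]))Traceback (most recent call last):
  File "<stdin>", line 4, in <module>
  File "h.py", line 18, in obj
    return len(P),np.round(r[0],1),np.round(r[1],1),round(r[2],1),np.round(np.percentile(P[:,2],[2,50,98]),1)
                                                                           ~~~~~~~~~~~~~^^^^^^^^^^^^^^^^^^
    return _quantile_unchecked(
        a, q, axis, out, overwrite_input, method, keepdims, weights)
    return _ureduce(a,
                    func=_quantile_ureduce_func,
    ...<5 lines>...
                    overwrite_input=overwrite_input,
                    method=method)
    r = func(a, **kwargs)
    result = _quantile(arr,
                       quantiles=q,
    ...<2 lines>...
                       out=out,
                       weights=wgt)
    slices_having_nans = np.isnan(arr[-1, ...])
                                  ~~~^^^^^^^^^
IndexError: index -1 is out of bounds for axis 0 with size 0
```

```bash
python3 -m handwheel '[[4,5,0,0,0,-3,5],[8,10,0,0.4,0.4,-6,5],[12,15,0,0.4,0.4,-9,5],[15.5,20,-1,0.4,0.4,-12.2,5],[18,23.6,-2,0.4,0.4,-12.2,5],[18,23.6,-2,0.4,0.4,-12.2,5],[18,23.6,-2,0.4,0.4,-12.2,5],[18,23.6,-2,0.4,0.4,-12.2,5]]'
python3 - <<'E'
from k2 import *
rel((653.5,-119.5,44),pose(-89.5,0))
for n in('scene','top'):
    c=cam(n,n+'8.png');W=cloud(c)
    for m in models.masks_of(n,'tub'):
        print(m['p'],m['rect'])
        try: print(obj(W,m['mask'],140,170))
        except: pass
i=cv2.imread('pics/scene8.png')[100:330,80:400]; cv2.imwrite('pics/s8z.png',cv2.resize(i,None,fx=2.4,fy=2.4,interpolation=cv2.INTER_CUBIC))
E
```

```text
time: 10.3
tool_pos: [651.0, -110.7, 117.7]
ee_rot: [-0.0, 0.712, -0.702, -0.009]
contact_force: [-0.5, -0.2, -2.8]
finger_gap: 63.7
shift cm [ 0.25 -0.88 -7.37] turn [-0.74 -0.71 -0.37] gap 63.7 F [-0.5 -0.2 -2.8] t 10.3 q [-0.23  0.27  1.21  0.01  1.67  1.33] tcp [ 651.  -110.7  117.7]
0.77 [194.4, 241.9, 38.9, 41.6]
(126, array([ 665.4, -108.7]), array([66.1, 53.7]), 87.6, array([140.5, 144.4, 147.4]))
0.62 [202.2, 258.6, 84.0, 58.7]
0.56 [340.1, 161.6, 26.8, 24.5]
(68, array([ 632.8, -114.3]), array([63. , 52.9]), 89.9, array([140.1, 145.4, 151. ]))
```

View pics/s8z.png

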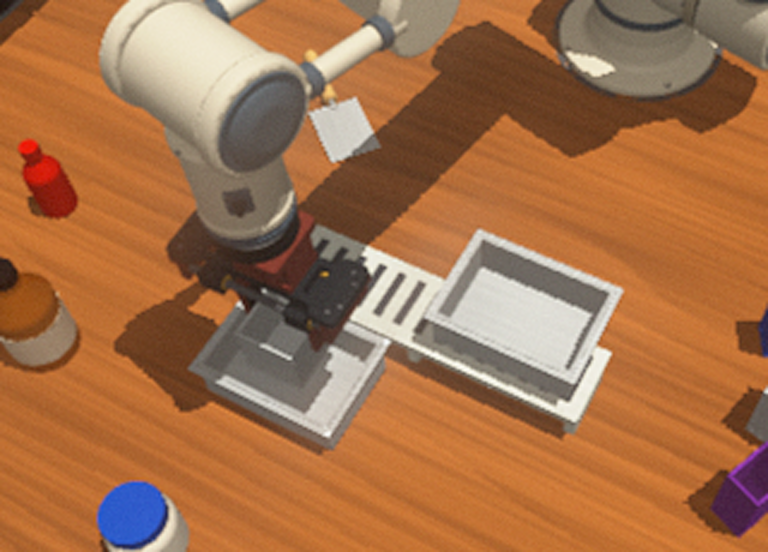

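Run:
```python
from k2 import *
rel((653.5,-119.5,44),pose(-89.5,0)); print(np.round(state()['dq'],3))
```

```text
shift cm [ 0.45 -0.14 -7.73] turn [-0.46 -0.57 -0.02] gap 64.0 F [ 0.4  0.4 -1.9] t 10.5 q [-0.23  0.27  1.22  0.01  1.67  1.33] tcp [ 649.  -118.1  121.3]
[-0.027 -0.022 -0.011  0.002  0.004  0.001]
```

```bash
python3 -m handwheel '[[0.3,0,-1,0,0,0,5],[0.3,0,-2,0,0,0,5],[0.3,0,-2,0,0,0,5],[0.3,0,-2,0,0,0,5],[0.3,0,-2,0,0,0,5],[0.3,0,-2,0,0,0,5]]'
python3 - <<'E'
from k2 import *
rel((653.5,-119.5,44),pose(-89.5,0))
print(np.round(state()['dq'],3))
c=cam('scene','s9.png')
i=cv2.imread('pics/s9.png')[180:310,130:270]; cv2.imwrite('pics/s9z.png',cv2.resize(i,None,fx=4,fy=4,interpolation=cv2.INTER_CUBIC))
rel((653.5,-119.5,44),pose(-89.5,0))
E
```

```text
time: 11.0
tool_pos: [653.2, -117.9, 104.1]
ee_rot: [-0.001, 0.71, -0.704, -0.005]
contact_force: [-0.3, -0.3, -2.1]
finger_gap: 64.2
shift cm [ 0.03 -0.16 -6.01] turn [-0.45 -0.32 -0.  ] gap 64.2 F [-0.3 -0.3 -2.1] t 11.0 q [-0.23  0.28  1.23  0.01  1.64  1.33] tcp [ 653.2 -117.9  104.1]
[ 0.005 -0.001 -0.006  0.001  0.     0.001]
shift cm [ 0.02 -0.17 -6.03] turn [-0.45 -0.3  -0.02] gap 63.9 F [ 0.3 -0.5 -2. ] t 11.05 q [-0.23  0.28  1.23  0.01  1.64  1.33] tcp [ 653.3 -117.8  104.3]
```

View pics/s9z.png

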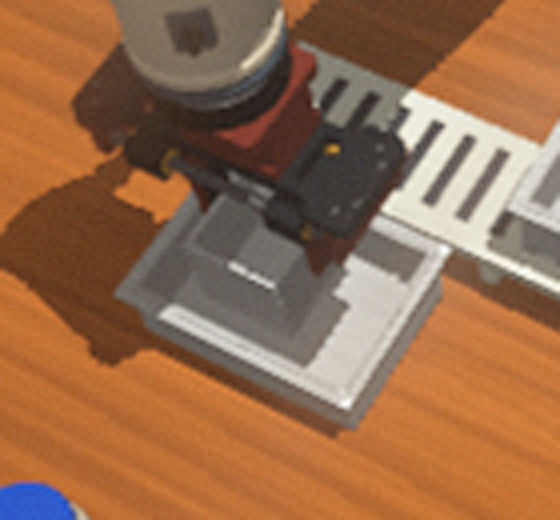

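```bash
python3 -m handwheel '[[0,-0.15,-1.5,-0.4,-0.3,0,5],[0,-0.15,-3,-0.4,-0.3,0,5],[0,-0.15,-4.4,-0.4,-0.3,0,5],[0,-0.15,-5.2,-0.4,-0.3,0,5],[0,-0.15,-5.6,-0.4,-0.3,0,5],[0,-0.15,-5.8,-0.4,-0.3,0,5],[0,-0.15,-5.8,-0.4,-0.3,0,5],[0,-0.15,-5.8,-0.4,-0.3,0,5]]'
python3 - <<'E'
from k2 import *
rel((653.5,-119.5,44),pose(-89.5,0))
E
```

```text
time: 11.72
tool_pos: [653.6, -119.1, 46.5]
ee_rot: [-0.0, 0.71, -0.704, -0.0]
contact_force: [-0.5, -0.1, -2.2]
finger_gap: 63.9
shift cm [-0.01 -0.04 -0.25] turn [-0.05  0.01 -0.04] gap 63.9 F [-0.5 -0.1 -2.2] t 11.72 q [-0.23  0.3   1.31  0.    1.53  1.33] tcp [ 653.6 -119.1   46.5]
```

```bash
python3 -m handwheel '[[0,0,-0.2,0,0,0,5],[0,0,-0.3,0,0,0,5],[0,0,-0.4,0,0,0,5],[0,0,-0.4,0,0,0,5],[0,0,-0.4,0,0,0,5]]'
```

```text
time: 12.13
tool_pos: [653.8, -119.1, 44.0]
ee_rot: [-0.001, 0.71, -0.704, 0.0]
contact_force: [-2.0, 1.3, 4.8]
finger_gap: 63.6
```

```bash
python3 -m handwheel '[[0,0,0,0,0,0,8.7],[0,0,0,0,0,0,8.7],[0,0,0,0,0,0,8.7],[0,0,0,0,0,0,8.7],[0,0,0,0,0,0,8.7],[0,0,2,0,0,0,8.7],[0,0,5,0,0,0,8.7],[0,0,9,0,0,0,8.7],[0,0,12,0,0,0,8.7],[0,0,12,0,0,0,8.7]]'
python3 - <<'E'
from k2 import *
rel((480,200,200),pose(-89.5,0))
E
```

```text
time: 12.97
tool_pos: [655.8, -119.6, 171.0]
ee_rot: [-0.003, 0.71, -0.704, 0.005]
contact_force: [1.1, -0.3, 1.1]
finger_gap: 87.0
shift cm [-17.58  31.96   2.9 ] turn [ 0.11  0.67 -0.03] gap 87.0 F [ 1.1 -0.3  1.1] t 12.97 q [-0.23  0.26  1.14  0.    1.74  1.33] tcp [ 655.8 -119.6  171. ]
```

```bash
python3 -m handwheel '[[-4,4,2.5,0,0.6,0,8.7],[-8,10,2.5,0,0.6,-2,8.7],[-10,15,2.5,0,0.6,-6,8.7],[-13,20,2.5,0,0.6,-8,8.7],[-15,25,2.5,0,0.6,-10,8.7],[-16.5,30,2.5,0,0.6,-12,8.7],[-17.5,33,2.5,0,0.6,-13.7,8.7],[-17.5,34,2.5,0,0.6,-13.7,8.7],[-17.5,34,2.5,0,0.6,-13.7,8.7]]'
python3 - <<'E'
from k2 import *
for n in('scene','top'):
    c=cam(n,n+'10.png');W=cloud(c)
    for t,z in(('pan',(49,66)),('spare',(75,120)),('tub',(66,78)),('tin',(80,98))):
        for m in models.masks_of(n,t):
            if m['p']>.3:
              try: print(n,t,round(m['p'],2),np.round(m['rect'][:2]),obj(W,m['mask'],*z))
              except Exception as e: print(t,'x')
i=cv2.imread('pics/scene10.png')[120:350,80:520]; cv2.imwrite('pics/s10z.png',cv2.resize(i,None,fx=1.8,fy=1.8,interpolation=cv2.INTER_CUBIC))
rel((460,354,120),pose(-103.3,0))
E
```

```text
time: 13.72
tool_pos: [481.9, 208.8, 186.2]
ee_rot: [-0.003, -0.621, 0.784, 0.004]
contact_force: [0.1, -0.4, 0.0]
finger_gap: 87.0
scene pan 0.56 [201. 253.] (967, array([ 650.6, -118.6]), array([126.2, 171.4]), 0.1, array([50.7, 57.3, 61.2]))
scene pan 0.33 [301. 232.] (1574, array([507.1,  78.4]), array([111.1, 154.9]), 0.8, array([49.2, 51.8, 65. ]))
scene spare 0.83 [300. 230.] (1291, array([506.1,  77.9]), array([125.2, 170.7]), 0.8, array([ 76.1,  99.5, 104. ]))
scene tub 0.82 [200. 253.] (216, array([ 651.3, -116.7]), array([65.6, 84.3]), 89.7, array([66.4, 70.6, 74.4]))
scene tin 0.95 [407. 270.] (173, array([478.3, 350.6]), array([40. , 99.6]), 75.5, array([80.9, 88.1, 92.7]))
scene tin 0.95 [453. 267.] (205, array([405.5, 454.7]), array([57.8, 42.9]), 35.3, array([80.5, 87.3, 91.7]))
scene tin 0.63 [415. 233.] (174, array([378. , 343.4]), array([83. , 54.5]), 29.4, array([80.4, 86.9, 92.1]))
top pan 0.92 [340. 164.] (732, array([ 652.3, -119.8]), array([125.5, 169.8]), 0.4, array([50.4, 57.5, 63.3]))
top spare 0.58 [268. 210.] (766, array([506.5,  76.8]), array([126.7, 166.9]), 1.6, array([ 78.6,  99.8, 105. ]))
top tub 0.97 [338. 164.] (155, array([ 652.2, -118. ]), array([85.7, 62.8]), 1.2, array([66.4, 71.2, 76.3]))
top tin 0.92 [166. 258.] (89, array([358.1, 335.7]), array([41.3, 47.5]), 26.1, array([81. , 87.4, 92.4]))
top tin 0.69 [268. 209.] (183, array([506.9,  69.8]), array([126.2, 152. ]), 2.3, array([80.5, 95.4, 97.9]))
top tin 0.54 [160. 223.] (82, array([458.6, 355.2]), array([39.5, 57.6]), 80.0, array([81.3, 87.8, 92.9]))
shift cm [-2.37 14.81 -6.64] turn [-0.14 -0.64 -0.  ] gap 86.8 F [-1.1  0.3 -0.8] t 14.22 q [ 0.33 -0.1   1.49  0.01  1.77  2.14] tcp [483.7 205.9 186.4]
```

View pics/s10z.png

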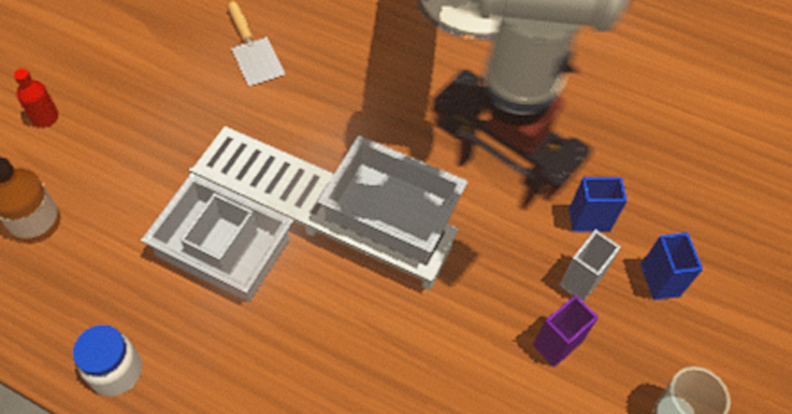

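```bash
python3 -m handwheel '[[-1,4,0,0,-0.6,0,8.7],[-2,8,-1,0,-0.6,0,8.7],[-2.4,12,-2,0,-0.6,0,8.7],[-2.5,14.9,-3.5,0,-0.6,0,8.7],[-2.5,14.9,-3.5,0,-0.6,0,8.7],[-2.5,14.9,-3.5,0,-0.6,0,8.7],[-2.5,14.9,-3.5,0,-0.6,0,8.7]]'
python3 - <<'E'
from k2 import *
rel((459,355,64),pose(-103.3,0))
E
```

```text
time: 14.8
tool_pos: [458.6, 355.2, 151.6]
ee_rot: [0.0, -0.621, 0.784, 0.001]
contact_force: [-0.5, 1.3, -0.7]
finger_gap: 87.0
shift cm [ 0.04 -0.02 -8.76] turn [-0.11 -0.03 -0.08] gap 87.0 F [-0.5  1.3 -0.7] t 14.8 q [0.6  0.03 1.42 0.   1.69 2.4 ] tcp [458.6 355.2 151.6]
```

```bash
python3 -m handwheel '[[0,0,-3,0,0,0,8.7],[0,0,-6,0,0,0,8.7],[0,0,-8.7,0,0,0,8.7],[0,0,-8.7,0,0,0,8.7],[0,0,-8.7,0,0,0,8.7]]'
python3 - <<'E'
from k2 import *
c=cam('scene','s11.png')
i=cv2.imread('pics/s11.png')[200:350,340:500]; cv2.imwrite('pics/s11z.png',cv2.resize(i,None,fx=4,fy=4,interpolation=cv2.INTER_CUBIC))
rel((459,355,64),pose(-103.3,0))
E
```

```text
time: 15.22
tool_pos: [458.2, 354.4, 64.3]
ee_rot: [-0.0, -0.621, 0.784, 0.001]
contact_force: [-0.1, 0.4, 0.7]
finger_gap: 87.1
shift cm [-0.01 -0.04 -0.24] turn [-0.19  0.05 -0.04] gap 87.4 F [0.2 0.7 1.1] t 15.27 q [0.6  0.06 1.54 0.   1.54 2.4 ] tcp [459.1 355.4  66.4]
```

View pics/s11z.png

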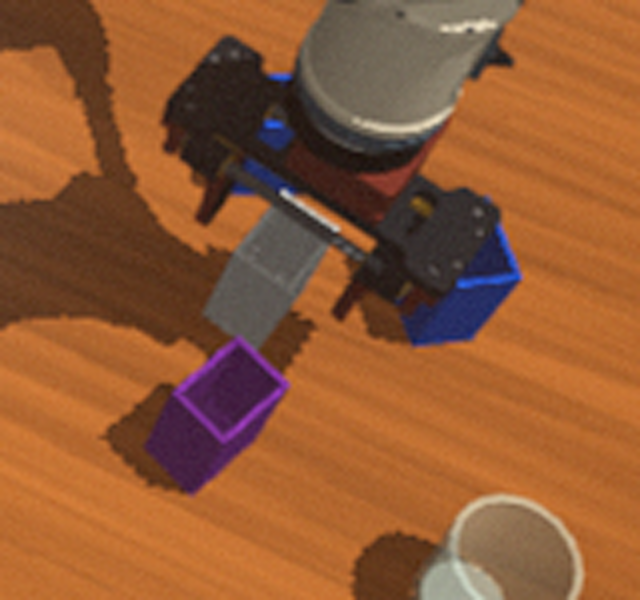

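The grey tin sits between the fingers, and no look-alike is touching them. Closing now.

```bash
python3 -m handwheel '[[0,0,-0.2,0,0,0,3],[0,0,-0.2,0,0,0,3],[0,0,-0.2,0,0,0,3],[0,0,-0.2,0,0,0,3],[0,0,-0.2,0,0,0,3],[0,0,-0.2,0,0,0,3],[0,0,-0.2,0,0,0,3]]' 30
python3 - <<'E'
from k2 import *
rel((459,355,64),pose(-103.3,0))
E
```

```text
time: 15.85
tool_pos: [458.1, 356.3, 62.6]
ee_rot: [0.001, -0.621, 0.783, 0.001]
contact_force: [0.2, -0.9, 0.4]
finger_gap: 43.9
shift cm [ 0.09 -0.13  0.14] turn [-0.15 -0.03 -0.14] gap 43.9 F [ 0.2 -0.9  0.4] t 15.85 q [0.6  0.07 1.54 0.   1.53 2.4 ] tcp [458.1 356.3  62.6]
```

```bash
python3 -m handwheel '[[0,0,0,0,0,0,3],[0,0,0,0,0,0,3],[0,0,0,0,0,0,3],[0,0,0,0,0,0,3]]' 30
python3 - <<'E'
from k2 import *
rel((459,355,64),pose(-103.3,0))
E
```

```text
time: 16.18
tool_pos: [458.0, 356.2, 62.5]
ee_rot: [0.0, -0.621, 0.783, 0.001]
contact_force: [0.8, -0.6, 0.8]
finger_gap: 39.8
shift cm [ 0.1  -0.12  0.15] turn [-0.15 -0.04 -0.14] gap 39.8 F [ 0.8 -0.6  0.8] t 16.18 q [0.6  0.07 1.54 0.   1.53 2.4 ] tcp [458.  356.2  62.5]
```

```bash
python3 -m handwheel '[[0,0,2,0,0,0,3],[0,0,5,0,0,0,3],[0,0,9,0,0,0,3],[0,0,12,0,0,0,3],[1,-2,14,0,0,0,3],[3,-5,14,0,0,2,3],[5,-9,14,0,0,4,3],[7,-13,14,0,0,6,3],[9,-17,14,0,0,8,3],[11,-21,14,0,0,10,3]]'
python3 - <<'E'
from k2 import *
rel((652,-117.5,170),pose(-89.2,0))
E
```

```text
time: 17.02
tool_pos: [563.1, 155.3, 202.2]
ee_rot: [0.0, -0.688, 0.726, 0.001]
contact_force: [1.0, 1.4, -1.4]
finger_gap: 39.6
shift cm [  8.89 -27.28  -3.22] turn [-0.13 -0.08  3.84] gap 39.6 F [ 1.   1.4 -1.4] t 17.02 q [0.21 0.05 1.31 0.   1.78 1.83] tcp [563.1 155.3 202.2]
```

```bash
python3 -m handwheel '[[1,-3,0,0,0,1,3],[2.5,-7,0,0,0,2,3],[4,-11,0,0,0,3,3],[5.5,-15,0,0,0,3.9,3],[7,-19,0,0,0,3.9,3],[8.2,-23,0,0,0,3.9,3],[8.8,-26,-1,0,0,3.9,3],[8.9,-27.2,-2,0,0,3.9,3],[8.9,-27.2,-2,0,0,3.9,3],[8.9,-27.2,-2,0,0,3.9,3]]'
python3 -m handwheel '[[0,0,0,0,0,0,3],[0,0,0,0,0,0,3],[0,0,0,0,0,0,3]]'
python3 - <<'E'
from k2 import *
rel((652,-117.5,73.5),pose(-89.2,0))
for n in('scene','top'):
    c=cam(n,n+'12.png');W=cloud(c)
    for t,z in(('tub',(66,78)),('tin',(125,220))):
        for m in models.masks_of(n,t):
            if m['p']>.3:
              try: print(n,t,round(m['p'],2),np.round(m['rect'][:2]),obj(W,m['mask'],*z))
              except Exception as e: pass
i=cv2.imread('pics/scene12.png')[170:310,110:280]; cv2.imwrite('pics/s12z.png',cv2.resize(i,None,fx=4,fy=4,interpolation=cv2.INTER_CUBIC))
E
```

```text
time: 17.85
tool_pos: [650.9, -114.8, 180.7]
ee_rot: [0.0, 0.711, -0.703, -0.003]
contact_force: [-0.3, -0.2, -1.7]
finger_gap: 40.1
time: 18.1
tool_pos: [651.9, -113.1, 183.7]
ee_rot: [-0.001, 0.712, -0.702, -0.001]
contact_force: [-1.0, -0.3, -1.1]
finger_gap: 40.1
shift cm [ 1.000e-02 -4.400e-01 -1.102e+01] turn [-0.13  0.02 -0.07] gap 40.1 F [-1.  -0.3 -1.1] t 18.1 q [-0.22  0.26  1.12  0.    1.77  1.33] tcp [ 651.9 -113.1  183.7]
scene tub 0.79 [199. 253.] (177, array([ 650.9, -116.8]), array([85.3, 65.4]), 0.0, array([66.3, 70.5, 74.4]))
scene tin 0.66 [193. 231.] (611, array([ 653.8, -112. ]), array([54.4, 42.5]), 1.5, array([126.8, 168.1, 210.7]))
top tub 0.67 [330. 155.] (25, array([673.6, -88.2]), array([ 5.8, 35.2]), 84.9, array([67.8, 72.8, 76. ]))
top tin 0.75 [343. 152.] (293, array([ 651.4, -113.6]), array([40.6, 56.4]), 89.6, array([125.6, 170.9, 212.5]))
```

View pics/s12z.png

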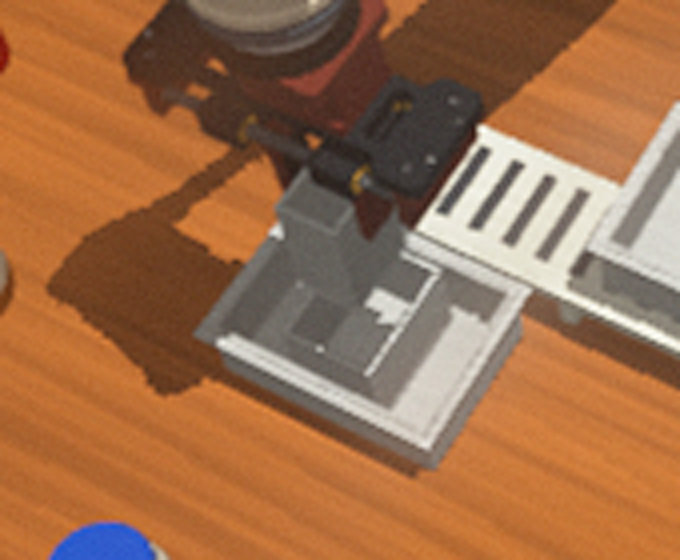

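```bash
python3 -m handwheel '[[0,-0.2,-1,0,0,0,3],[0,-0.4,-3,0,0,0,3],[0,-0.4,-4,0,0,0,3],[0,-0.4,-4,0,0,0,3],[0,-0.4,-4,0,0,0,3],[0,-0.4,-4,0,0,0,3]]'
python3 - <<'E'
from k2 import *
rel((652,-117.5,73.5),pose(-89.2,0))
print(np.round(state()['dq'],3))
E
```

```text
time: 18.9
tool_pos: [651.8, -118.9, 143.1]
ee_rot: [-0.001, 0.712, -0.703, -0.001]
contact_force: [0.0, -0.1, -1.0]
finger_gap: 39.6
shift cm [ 0.02  0.14 -6.96] turn [-0.13 -0.04  0.07] gap 39.6 F [ 0.  -0.1 -1. ] t 18.9 q [-0.23  0.26  1.18  0.    1.7   1.33] tcp [ 651.8 -118.9  143.1]
[ 0.001 -0.011 -0.015  0.001 -0.    -0.001]
```

```bash
python3 -m handwheel '[[0,0.1,-1,0,0,0,3],[0,0.1,-2.5,0,0,0,3],[0,0.1,-4,0,0,0,3],[0,0.1,-5,0,0,0,3],[0,0.1,-5.8,0,0,0,3],[0,0.1,-6.2,0,0,0,3],[0,0.1,-6.4,0,0,0,3],[0,0.1,-6.4,0,0,0,3],[0,0.1,-6.4,0,0,0,3]]'
python3 - <<'E'
from k2 import *
rel((652,-117.5,73.5),pose(-89.2,0))
E
```

```text
time: 19.65
tool_pos: [652.0, -118.0, 79.4]
ee_rot: [-0.001, 0.712, -0.703, -0.001]
contact_force: [0.4, -0.2, -1.6]
finger_gap: 39.8
shift cm [-0.    0.05 -0.59] turn [-0.12  0.    0.06] gap 39.8 F [ 0.4 -0.2 -1.6] t 19.65 q [-0.23  0.28  1.28  0.    1.59  1.33] tcp [ 652.  -118.    79.4]
```

```bash
python3 -m handwheel '[[0,0,-0.2,0,0,0,3],[0,0,-0.4,0,0,0,3],[0,0,-0.5,0,0,0,3],[0,0,-0.6,0,0,0,3],[0,0,-0.6,0,0,0,3],[0,0,-0.6,0,0,0,3]]'
```

```text
time: 20.15
tool_pos: [651.9, -118.0, 73.4]
ee_rot: [-0.001, 0.712, -0.703, -0.001]
contact_force: [-1.2, -0.5, 4.1]
finger_gap: 39.9
```

```bash
python3 -m handwheel '[[0,0,0,0,0,0,5.5],[0,0,0,0,0,0,5.5],[0,0,0.1,0,0,0,6],[0,0,0.1,0,0,0,6],[0,0,1,0,0,0,7],[0,0,3,0,0,0,8],[0,0,6,0,0,0,8.5],[0,0,9,0,0,0,8.5],[0,0,12,0,0,0,8.5],[0,0,12,0,0,0,8.5]]'
python3 -m handwheel '[[-4,0,3,0,0,0,8.5],[-8,4,4,0,0,0,8.5],[-12,8,4,0,0,0,8.5],[-15,12,4,0,0,0,8.5],[-18,16,4,0,0,0,8.5],[-20,20,4,0,0,0,8.5],[-20,20,4,0,0,0,8.5],[-20,20,4,0,0,0,8.5],[-20,20,4,0,0,0,8.5]]'
python3 - <<'E'
from k2 import *
for n in('scene','top'):
    c=cam(n,n+'13.png');W=cloud(c)
    for t,z in(('pan',(49,66)),('spare',(75,120)),('tub',(66,78)),('tin',(90,105))):
        for m in models.masks_of(n,t):
            if m['p']>.3:
              try: print(n,t,round(m['p'],2),np.round(m['rect'][:2]),obj(W,m['mask'],*z))
              except Exception as e: pass
i=cv2.imread('pics/scene13.png')[150:310,110:330]; cv2.imwrite('pics/s13z.png',cv2.resize(i,None,fx=3.5,fy=3.5,interpolation=cv2.INTER_CUBIC))
E
```

```text
time: 20.98
tool_pos: [653.7, -118.4, 201.9]
ee_rot: [-0.004, 0.712, -0.703, 0.004]
contact_force: [1.0, -0.6, 1.7]
finger_gap: 84.6
time: 21.73
tool_pos: [450.2, 84.5, 233.8]
ee_rot: [-0.002, 0.713, -0.701, -0.001]
contact_force: [0.5, 0.4, -0.6]
finger_gap: 84.9
scene pan 0.79 [200. 252.] (997, array([ 650.6, -119.1]), array([125.9, 171.9]), 0.6, array([50.3, 57.4, 60.7]))
scene spare 0.78 [299. 232.] (1363, array([506.1,  77.4]), array([125.8, 170.8]), 0.5, array([ 76. ,  99.8, 104.1]))
scene tub 0.92 [199. 252.] (145, array([ 650.9, -116.5]), array([86.2, 63.7]), 0.1, array([66.2, 70.9, 75.1]))
scene tin 0.94 [414. 233.] (26, array([360.5, 334.8]), array([38.4, 55.7]), 26.8, array([90.1, 90.6, 92.7]))
scene tin 0.8 [454. 268.] (29, array([407.4, 454.4]), array([54.2, 38.7]), 37.1, array([90. , 90.8, 93. ]))
scene tin 0.68 [394. 308.] (29, array([563.1, 357.5]), array([39.5, 54.6]), 66.7, array([90. , 90.9, 92.5]))
scene tin 0.57 [198. 246.] (195, array([ 651.8, -117.1]), array([57.3, 41.3]), 0.3, array([ 90.4,  97.7, 102.3]))
top pan 0.6 [339. 164.] (786, array([ 652.4, -119.8]), array([126.3, 169.7]), 0.5, array([50.3, 57.7, 62.9]))
top spare 0.93 [267. 210.] (234, array([468.4,  52.2]), array([ 96.4, 200.4]), 33.3, array([ 95.5, 100.6, 105.6]))
top spare 0.67 [340. 166.] (3, array([ 690. , -127.5]), array([43.1,  8. ]), 76.1, array([75.6, 76. , 76. ]))
top tub 0.63 [338. 164.] (118, array([ 651.6, -117.6]), array([83.5, 61.7]), 0.7, array([66.9, 71.6, 75.5]))
top tin 0.88 [168. 188.] (18, array([561.8, 356.3]), array([35. , 52.7]), 67.4, array([90.1, 91.3, 94.7]))
top tin 0.75 [129. 243.] (17, array([405.7, 452.4]), array([53.6, 36.7]), 35.4, array([90.2, 90.8, 92.1]))
top tin 0.62 [171. 261.] (24, array([360.2, 331.8]), array([38.6, 53.5]), 24.3, array([90.1, 92.2, 93.8]))
top tin 0.55 [338. 161.] (120, array([ 652. , -117.4]), array([58. , 38.6]), 0.6, array([ 91.7,  97.6, 103.5]))
```

View pics/s13z.png

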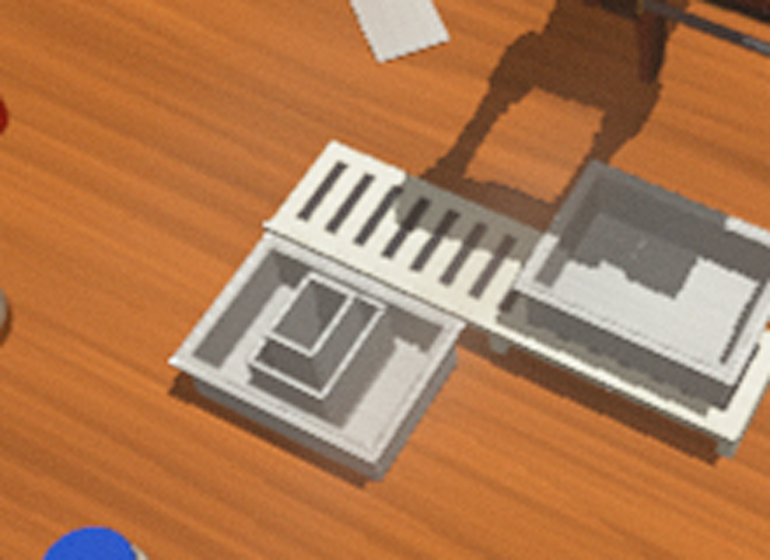

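```bash
python3 -m handwheel '[[0,0,0,0,0,0,8.5],[0,0,0,0,0,0,8.5],[0,0,0,0,0,0,8.5],[0,0,0,0,0,0,8.5]]'; python3 -c "
from cell import workorder; print(workorder.sign_off())"
```

```text
time: 22.57
tool_pos: [451.6, 82.1, 232.5]
ee_rot: [-0.0, 0.712, -0.703, -0.001]
contact_force: [0.2, -0.2, 0.5]
finger_gap: 85.0
the job is handed in; nothing more can be done
None
```

The job is finished and handed in at about 22.6 s of the 72 s allowed. No verdict comes back on hand-in.

I lifted the upturned pan by its near rim with the open fingers until it tipped over the lip. It landed right way up on the bench. I then set the tub in the pan and the grey tin in the tub.

My last checks, from both cameras, agreed to within about 2 mm:

| Thing | Position (x, y), mm | Top edge, mm above the bench |
|---|---|---|
| Pan | 652, −119 (about 73 mm beyond the lip's near face) | 57 |
| Tub | 651, −117 | 71 (64 mm tall, on the pan floor at 7 mm) |
| Tin | 652, −117 | 98 (88 mm tall, expected 99 on the tub floor) |

- **Upright and let go:** I judged this from the picture and the rim heights, with no separate tilt measurement. The arm was clear and still when I handed in, touching nothing.
- **Other pan:** its position is unchanged within about 1 mm in the scene camera. In the last top picture the arm partly hid it, so that view gave no usable figure.
- **Odd reading:** while gripping the tub the tool sat 5 mm higher than commanded, with 7 N upward. I didn't find the cause, but the grip held and the tub was placed cleanly.

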